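Seat the slotted carousel on the keyed turntable

ROBOT

A 6-joint arm with a two-finger parallel gripper is mounted at the origin on the work surface; the furniture and walls round the work are solid. World frame = base frame: x ahead of the robot, y to its left, z up, the work surface at z = 0. Lengths are in m, angles in degrees, forces in N, time in s.
With the tool pointing down it reaches from about 0.35 to 0.875 m from the base axis. Payload 4.2 kg.
Tool frame: the origin (TCP) lies on the centre line of the jaws, within the pads' length; the fingertips stand 19 mm ahead of it and the grasp point (between the pads) is the TCP; z points along the fingers, y is the line along which they close (so a half turn about z gives the same grasp; the last joint's range is limited). The gripper opens to 87 mm and grips with 3 to 60 N. Pads are 19 mm wide; open, the fingers measure 117 mm over their backs; the gripper's body (75 mm by 190 mm) begins 51 mm behind the grasp point.
Start: joints at [88.9, 22.042, 0.453, 0, -68.411, -14.817], TCP at [0.171, 0.601, 0.208] pointing down, gripper open.
Joint ranges: [-179.83, 179.83], [-69.29, 118.12], [-61.27, 80.66], [-181.25, 117.63], [-171.15, -9.14], [-177.46, 177.46]. Speed limits (degrees/s): [159.86, 159.86, 180, 180, 180, 180].

INTERFACE

Orientations are given as a 3x3 rotation matrix whose columns are the frame's x, y, z axes.
In Python, from station import sense, capture, finish_job, search_frame, masks_of gives the robot as it stands.
- The arm moves only by the tool drive_tool, never from a script. Its argument "rows" is a list of rows, each a list of 7 numbers: the opening in per cent of the stroke, from 0 (shut) to 100 (fully open), then the shift along the world's x, y, z in mm, then the turn, a rotation vector about the world's x, y, z in rad. In form: [[fingers, dx, dy, dz, wx, wy, wz], ...]. A call has 1 to 5 rows; each row shifts and turns the commanded pose from where the row before left it; what a row does not reach is not made up. A row lasts 1/12 s, in which the tool goes at most 41.7 mm and 7.16 degrees, less where a joint would pass 70% of its speed; a pose out of reach is approached as far as the arm can. A call is refused whole if a number of a shift passes 41.7 or a number of a turn 0.125, either way. A call with a gripper value outside its range is refused whole. The fingers move at their own pace and stop on an object; the grip force is fixed at half the most. Time passes only in rows, so rows that do not move let the fingers close. It gives the time, the measured TCP pose, the force, the opening and the grip force at its end, in the units of the state.
- sense(): the state, without advancing time (a new reading comes with each control period).
- capture(name): name is "scene" or "top"; returns a dict with "frame" (400x640x3 uint8, red, green, blue), "z_map" (400x640 float32, m along the optical axis (not along the pixel's ray), 0 where there is no reading), "fx", "fy", "cx", "cy" (pixels), "R" (3x3) and "t" (3): a world point X has camera coordinates R X + t. Camera axes: x right, y down, z forward; pixel columns grow to the right and rows downward; lengths in m; the calibration is good to about 2 mm. A picture is of the moment at which its call begins.
- finish_job(): hands the job in; it is judged then, once.
Trained networks look in a picture, given as the dict that the camera call returned (one of the last four; its "shot" number tells which), for a name from the list of things; names that differ only in an ending like _2 or _b are one class to them, and where a whole thing is asked for, a point or a joint stands for the part that bears it (a point fixed in the world has none). Each returns a list of dicts, best first, with "p" (0 to 1); they miss things now and then, are a little off and sometimes report something else, mostly with a low value. They report only what shows in the picture. A call takes as long as a camera call.
- search_frame(label, picture): "xy" ([column, row] in pixels, amid what is visible of it).
- masks_of(label, picture): "region" (400x640 bool, what is visible of it) and "xy" ([column, row] in pixels, amid what is visible of it).
The state is a dict: "time_s": time; "joints": joint angles; "joint_velocities": joint speeds; "effort": joint torques, N m; "tcp_pos": TCP position; "ee_rot": TCP orientation; "wrist_force": force on the tool from outside, world axes, zero at the start; "moment": the same for the moment, N m; "gripper_width": opening from 0.0 (shut) to 1.0 (fully open); "gripper_force": force on a finger pad.
Only numpy, scipy, OpenCV 4.12 (cv2) and the standard library are available. Lean on these libraries where they do the work, as an engineer would, in place of code of your own. Each camera call takes 0.05 s, during which the arm holds its last target. There are 200 camera calls.

TASK

Of the two small grey tube carousels on the bench, take the one whose bore has two slots and fit it, upright, on the turntable: turn it so that its slots line up with the steel blade across the spindle, so that it drops all the way down and lies flat on the turntable's plate, then let go. Leave the other carousel, the one with a plain round hole, where it is.

Things in the scene. Friction and masses are not known exactly. Their poses are not given: they have to be found in the camera images.
- slotted_carousel: Loose grey carousel, 0.16 kg: disc 104 mm across, 6 mm thick, with dark tube wells; on it a round hub 56 mm across, top 50 mm above the underside (grip the hub's upper part, any diameter, from above). Through bore: round hole 25 mm with two opposite slots, 46 mm end to end, 18 mm wide. Origin: centre of underside; z up, x along the slots (both ends alike: half a turn makes no difference).
- plain_carousel: Bystander: loose carousel of the same size, colour and outside shape, its bore a plain round 25 mm hole without slots; it does not fit the turntable. Origin: centre of underside.
- turntable: White fixed base 136 mm across, plate top 28 mm above the bench; dark steel post 14 mm thick, pointed tip 39.5 mm above the plate; across it a blade 34 mm long, 7 mm thick, 26 mm high, rounded top. Black rim marks in line with the blade. A carousel within about 15 degrees and 4 mm of the blade drops on; else it rests on the blade. Origin: centre of underside; x along the blade (ends alike), z up.
- seat (a point): Point on the turntable's axis at the plate's top, 28 mm above the bench, where the centre of the carousel's underside lies when seated. Axes as the turntable's.

How it is judged (in metres and radians):
At the end, for the whole second after the job is handed in: The slotted carousel lies at rest, upright (within 4.5 degrees) and flat on the turntable's plate (underside within 4 mm of the plate's top), around the spindle (within 12 mm of its axis), its slots over the blade (within 28 degrees, which the fit itself ensures) (z of slotted_carousel in the frame of seat between -0.004 and 0.004 m and horizontal distance between slotted_carousel and seat below 0.012 m and angle between the x axis of slotted_carousel and the x axis of turntable, either way round below 0.5 rad and angle between slotted_carousel's own z axis and vertical below 0.08 rad and linear speed of slotted_carousel below 0.02 m/s); the robot touches nothing.
It fails at once if the plain carousel is moved from its place by more than 30 mm (distance of plain_carousel from where it was at the start of the episode above 0.03 m).
It also fails if it takes over 38 s, if anything falls off the work surface, if the arm or the gripper's body presses on something with over 40 N, if the wrist force passes 120 N, or if a joint passes its speed limit or range.

## Working session

There is one attempt and no reset: what is moved stays moved. The work goes in short steps, Python scripts to look and compute and a tool call to move; the robot and the scene stay as the last step left them, time stands still between calls to the robot, and variables do not carry over. Pictures are saved under pics/ and viewed, at most 10 in all, crops included, and the job is handed in when it is done.

Besides the shell and the picture viewer there is one more tool, called after ">>>" as a command line: name --pt "numbers of a row" for each row, then --argument value for the rest. drive_tool: Moves the arm, as the interface text tells. Its arguments: {"type":"object","properties":{"rows":{"type":"array"}},"required":["rows"]}

```bash
mkdir -p pics
cat > h.py <<'E'
import numpy as np, cv2
from station import *
def world(p,uv,d):
    c=np.array([(uv[0]-p['cx'])/p['fx']*d,(uv[1]-p['cy'])/p['fy']*d,d]); return p['R'].T@(c-p['t'])
def cloud(p):
    v,u=np.mgrid[:400,:640]; d=p['z_map']
    c=np.stack([(u-p['cx'])/p['fx']*d,(v-p['cy'])/p['fy']*d,d],-1); return (c-p['t'])@p['R']
def save(p,n,box=None,s=1):
    f=p['frame'][...,::-1]
    if box: f=f[box[1]:box[3],box[0]:box[2]]
    cv2.imwrite('pics/'+n,cv2.resize(f,None,fx=s,fy=s,interpolation=cv2.INTER_CUBIC))
E
python3 - <<'E'
from h import *
for n in ['top','scene']:
    p=capture(n); save(p,n+'1.png'); W=cloud(p)
    print(n,p['fx'],-p['R'].T@p['t'])
    for l in ['slotted_carousel','plain_carousel','turntable']:
        for m in masks_of(l,p)[:3]:
            r=m['region']&(p['z_map']>0); P=W[r]
            print(l,round(m['p'],2),np.round(m['xy']),r.sum(),np.round(np.median(P,0),3),np.round(P.min(0),3),np.round(P.max(0),3))
print(sense())
E
```

```text
top 491.0418231441756 [ 0.27822635 -0.10693338  1.09166438]
slotted_carousel 0.86 [342. 194.] 1549 [ 0.493 -0.117  0.007] [ 0.447 -0.169 -0.006] [ 0.549 -0.067  0.055]
plain_carousel 0.81 [432. 213.] 1686 [ 0.447 -0.318  0.007] [ 0.4   -0.374 -0.005] [ 0.505 -0.271  0.055]
turntable 0.83 [244. 175.] 2841 [0.535 0.1   0.027] [ 0.471  0.034 -0.004] [0.606 0.17  0.067]
scene 476.61460683753575 [ 0.12201844 -0.80255042  0.6376025 ]
slotted_carousel 0.75 [341. 233.] 1490 [ 0.491 -0.136  0.01 ] [ 0.448 -0.172  0.001] [ 0.551 -0.069  0.053]
turntable 0.82 [312. 176.] 1679 [0.533 0.086 0.027] [ 0.438 -0.009 -0.003] [0.632 0.212 0.07 ]
{'time_s': 0.4, 'joints': array([ 8.88996186e+01,  2.20499611e+01,  4.41605176e-01, -3.96199093e-03,
       -6.84116728e+01, -1.48165397e+01]), 'joint_velocities': array([ 0.04044997, -0.07213906,  0.10696065, -0.02752791, -0.06074922,
        0.03147457]), 'effort': array([-1.50126052e-04, -3.89972198e+01,  1.87333846e+01,  4.21831146e+00,
        1.42007068e-02, -7.17601415e-05]), 'tcp_pos': array([0.17135136, 0.60093298, 0.20817705]), 'ee_rot': array([[ 9.61653379e-01, -2.74267703e-01, -7.10002741e-05],
       [-2.74267711e-01, -9.61653317e-01, -3.48266820e-04],
       [ 2.72406916e-05,  3.54385047e-04, -9.99999937e-01]]), 'wrist_force': array([ 0.73802891,  0.05887561, -0.53159247]), 'moment': array([-0.00625384, -0.04480061, -0.0161247 ]), 'gripper_force': 0.0, 'gripper_width': 0.9995996900877868}
```

View pics/top1.png

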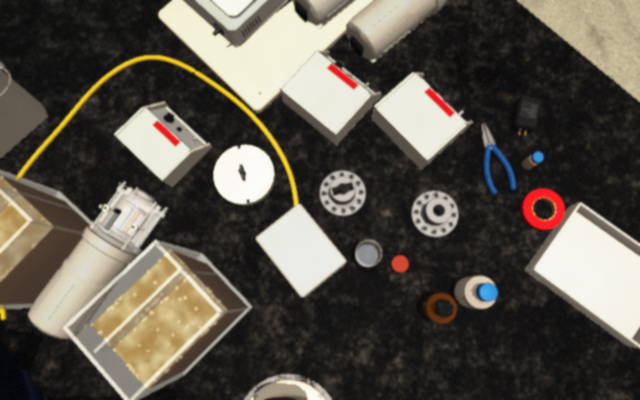

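View pics/scene1.png

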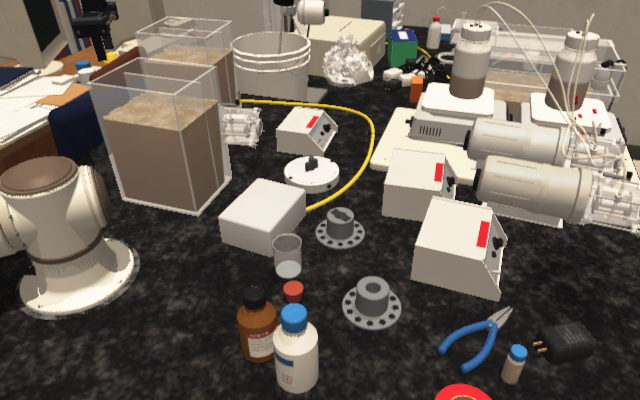

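The top picture shows the slotted carousel at (342,192), the plain one at (435,213) and the turntable at (243,174). The scene picture agrees. White boxes stand close by, so I will measure centres, angles and obstacle heights.

```bash
cat > m.py <<'E'
from h import *
p=capture('top'); W=cloud(p)
def rect(cx,cy,z,half=0.08,n=320):
    # orthographic patch at height z: x right = world x, y up
    g=np.linspace(-half,half,n); X,Y=np.meshgrid(cx+g,cy-g)
    C=np.stack([X,Y,np.full_like(X,z)],-1)@p['R'].T+p['t']
    return cv2.remap(p['frame'],(C[...,0]/C[...,2]*p['fx']+p['cx']).astype('f4'),(C[...,1]/C[...,2]*p['fy']+p['cy']).astype('f4'),cv2.INTER_CUBIC)[...,::-1]
if __name__=='__main__':
    ims=[]
    for l,zlo,zhi,z in [('slotted_carousel',.044,.056,.05),('turntable',.024,.032,.028)]:
        m=masks_of(l,p)[0]['region']; P=W[m&(W[...,2]>zlo)&(W[...,2]<zhi)]
        (c,s,a)=cv2.minAreaRect((P[:,:2]*1000).astype('f4')); c=cv2.minEnclosingCircle((P[:,:2]*1000).astype('f4'))
        print(l,np.round(c[0],1),c[1],len(P)); 
        ims.append(rect(c[0][0]/1000,c[0][1]/1000,z))
    cv2.imwrite('pics/rect1.png',np.hstack(ims))
    # height grid 
    for x in np.arange(.35,.75,.03):
        print('%.2f'%x,' '.join('%4d'%(1000*np.max(W[...,2][(abs(W[...,0]-x)<.015)&(abs(W[...,1]-y)<.015)&(p['z_map']>0)],initial=-.001)) for y in np.arange(.25,-.25,-.03)))
E
python3 m.py
```

```text
slotted_carousel [ 498.9 -117.5] 28.115827560424805 340
turntable [538.9 103.4] 68.05482482910156 2489
0.35   -1  286  287  286    5    4    3   72   74   74   74   75   74   71   70   72   30
0.38    5    3    6    6    4    4   73   73   74   73   73   73   73   72   73   71    3
0.41    5    3    4    5    3    8   70   74   74   73   74   72    5    4    4    3    6
0.44    6    4    4    4    4    4    4    4   73   74   75    6   10    9    4    4    4
0.47    4    4    4    6   29   31   30    4    5   73    5   39   53   55    9    5    4
0.50    4    5    5   31   32   33   34   32   10   13    6   51   53   52    9    5    4
0.53   70    4    4   31   32   67   32   31   13   11    4   10   52   52    9    4    3
0.56   69   68    4   31   31   57   32   32   12    5    4    4    9    7    3    5    3
0.59   69   69   49   29   32   32   32   25   12    5    5    4    3    4    3    3    4
0.62   68   45   29    5    4   26    8   12    3    4    5   87   88    6    5    3   88
0.65   44   16    5    5    6    5   12    9    5    5   88   87   88   89    3   88   87
0.68   16    4    6    3    5   18   24    4    7   87   88   89   88   88   87   89   88
0.71    3    4    5    5   17   25   26   24   87   88   87   88   88   87   89   87   88
0.74    4    3   10   20   25   26   25   25   87   88   87   88   87   88   50   30   85
```

View pics/rect1.png

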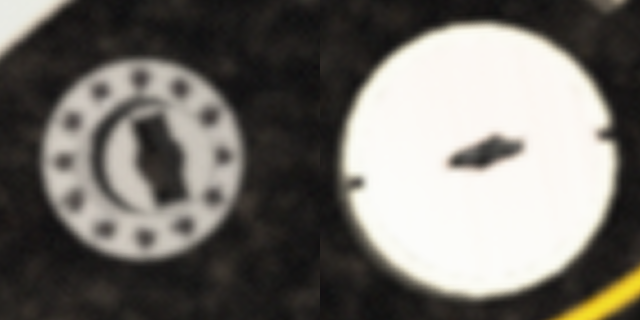

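The rectified patches (0.5 mm/px, world x to the right) show the slot axis at about 106° and the blade at about 11°, since its rim marks sit at (355,183) and (605,134). Next I check heights along the approach path.

Run:
```python
from h import *
P=np.vstack([(lambda p:cloud(p)[p['z_map']>0])(capture(n)) for n in('top','scene')])
xs=np.arange(0,.76,.05);ys=np.arange(.75,-.4,-.05)
print('y:   ',' '.join('%4d'%(y*100+.1) for y in ys))
for x in xs: print('%.2f '%x,' '.join('%4d'%(1000*np.max(P[:,2][(abs(P[:,0]-x)<.025)&(abs(P[:,1]-y)<.025)],initial=-.001)) for y in ys))
```

```text
y:      75   70   65   60   55   50   45   40   35   30   25   20   15   10    5    0   -4   -9  -14  -19  -24  -29  -34
0.00    46   39   -1   -1   -1   -1    2   -1   -1   -1   -1   -1   -1   -1  241  243  242   20    4    4    4    4   -1
0.05    46   32   -1   -1   -1    4    5    4    4    4    5    4    3   10  235  242  240   16    5    4    4    5    4
0.10    44   -1   -1   -1  336  336    6    6    4    2  288  287    7    5  156  215  210    6    7    6    7    5    4
0.15    -1   -1  241  365  337  337    6    7   -1  286  288  288  287    6    5    5    7    7    5    5    6    6    5
0.20    -1  335  352  363  358  336  121   -1  286  287  273  211  287  287    5    5    5    5    5    6    5   89   84
0.25    -1   -1  336   13  286  286  123  118  286  287  273  272  210  288  263    6   70    5    5    5    5  128  145
0.30    -1   -1   -1  286  286  286  284  123  111  287  287  273  287  287    5   74   75   72    5    4   28   83  145
0.35    -1   -1  285  285  272  283  287  278  127  106  286  287  286    6   75   76   75   74   72   72   31    6    7
0.40    -1 
[... 256 characters left out ...]
  285  285    6    5  108  107   67    5   31   56   32   13    9   54   54    3    5   52   51
0.55   126    2    7   13    5    7    5    5   66   69   70   69   34   68   31   13    8   53   50    5    5   87    5
0.60   129  128  130   13   13    7    4   68   70   70   70   69   31   32   30   13    5   88    5    8   89   89   89
0.65    -1  127  130    5   15   10    5   66   70   71   67   21    5   14   13    7   88   88   88   88   88   88   88
0.70    -1   -1  128    2   11   14    5    5   68   67   43    4   12   25   24   88   88   88   89   89   88   88   88
0.75    -1   33  128   -1    1   11   15    4    6    6    6   12   25   26   26   87   88   88   88   49   88   87   52
```

>>> drive_tool --pt "100 0 0 41 0 0 0" --pt "100 0 0 41 0 0 0" --pt "100 0 0 41 0 0 0" --pt "100 0 0 41 0 0 0" --pt "100 10 -15 10 0 0 0"

```text
time_s: 1.07
tcp_pos: [0.1815, 0.5892, 0.3895]
ee_rot: [[0.962, -0.272, 0.003], [-0.272, -0.962, 0.013], [-0.0, -0.013, -1.0]]
wrist_force: [0.1, -0.4, 0.4]
gripper_width: 0.999
gripper_force: 0.0
```

>>> drive_tool --pt "100 27 -29 0 0 0 0" --pt "100 27 -29 0 0 0 0" --pt "100 27 -29 0 0 0 0" --pt "100 27 -29 0 0 0 0" --pt "100 27 -29 0 0 0 0"

```text
time_s: 1.48
tcp_pos: [0.3172, 0.4393, 0.3825]
ee_rot: [[0.962, -0.274, 0.0], [-0.274, -0.962, 0.001], [0.0, -0.001, -1.0]]
wrist_force: [0.6, 0.8, 0.3]
gripper_width: 1.0
gripper_force: 0.0
```

>>> drive_tool --pt "100 27 -29 0 0 0 0" --pt "100 27 -29 0 0 0 0" --pt "100 27 -29 0 0 0 0" --pt "100 27 -29 0 0 0 0" --pt "100 20 -33 0 0 0 0"

```text
time_s: 1.9
tcp_pos: [0.4458, 0.2905, 0.3819]
ee_rot: [[0.962, -0.274, 0.0], [-0.274, -0.962, -0.0], [0.0, 0.0, -1.0]]
wrist_force: [0.1, 0.3, -0.5]
gripper_width: 1.0
gripper_force: 0.0
```

>>> drive_tool --pt "100 6 -40 0 0 0 0" --pt "100 6 -40 0 0 0 0" --pt "100 6 -40 0 0 0 0" --pt "100 6 -40 0 0 0 0" --pt "100 6 -40 0 0 0 0"

```text
time_s: 2.32
tcp_pos: [0.474, 0.0899, 0.3826]
ee_rot: [[0.962, -0.274, 0.001], [-0.274, -0.962, 0.0], [0.001, -0.001, -1.0]]
wrist_force: [0.1, 0.4, 0.6]
gripper_width: 0.997
gripper_force: 0.0
```

>>> drive_tool --pt "100 5 -41 -20 0 0 0" --pt "100 5 -41 -30 0 0 0" --pt "100 5 -41 -30 0 0 0" --pt "100 5 -41 -30 0 0 0" --pt "100 5 -41 -30 0 0 0"

```text
time_s: 2.73
tcp_pos: [0.4948, -0.0809, 0.2655]
ee_rot: [[0.962, -0.274, 0.001], [-0.274, -0.962, 0.0], [0.001, -0.001, -1.0]]
wrist_force: [0.9, -0.2, -0.2]
gripper_width: 1.003
gripper_force: 0.0
```

>>> drive_tool --pt "100 0 0 -40 0 0 0" --pt "100 0 0 -40 0 0 0" --pt "100 0 0 -40 0 0 0" --pt "100 0 0 0 0 0 0" --pt "100 0 0 0 0 0 0"

```text
time_s: 3.15
tcp_pos: [0.4943, -0.0796, 0.1454]
ee_rot: [[0.962, -0.274, -0.004], [-0.274, -0.962, -0.001], [-0.003, 0.002, -1.0]]
wrist_force: [0.1, 0.7, 1.1]
gripper_width: 1.001
gripper_force: 0.0
```

>>> drive_tool --pt "100 4.6 -38 0 0 0 0" --pt "100 0 0 -30 0 0 0" --pt "100 0 0 -40 0 0 0" --pt "100 0 0 -30 0 0 0" --pt "100 0 0 0 0 0 0"

```text
time_s: 3.57
tcp_pos: [0.4982, -0.117, 0.0441]
ee_rot: [[0.961, -0.275, -0.006], [-0.275, -0.962, 0.0], [-0.006, 0.002, -1.0]]
wrist_force: [-1.4, 0.5, -0.5]
gripper_width: 1.005
gripper_force: 0.0
```

>>> drive_tool --pt "0 0 0 0 0 0 0" --pt "0 0 0 0 0 0 0" --pt "0 0 0 0 0 0 0" --pt "0 0 0 0 0 0 0" --pt "0 0 0 0 0 0 0"

```text
time_s: 3.98
tcp_pos: [0.5011, -0.1169, 0.0481]
ee_rot: [[0.962, -0.274, 0.004], [-0.274, -0.962, 0.0], [0.004, -0.001, -1.0]]
wrist_force: [-0.2, 0.1, -0.0]
gripper_width: 0.706
gripper_force: 0.0
```

>>> drive_tool --pt "0 0 0 -2 0 0 0" --pt "0 0 0 0 0 0 0" --pt "0 0 0 0 0 0 0" --pt "0 0 0 0 0 0 0"

```text
time_s: 4.32
tcp_pos: [0.4998, -0.1171, 0.0442]
ee_rot: [[0.962, -0.274, -0.0], [-0.274, -0.962, -0.0], [-0.0, 0.0, -1.0]]
wrist_force: [-0.8, -0.0, -0.5]
gripper_width: 0.401
gripper_force: 0.0
```

>>> drive_tool --pt "0 0 0 25 0 0 0" --pt "0 0 0 35 0 0 0" --pt "0 0 0 35 0 0 0" --pt "0 0 0 30 0 0 0" --pt "0 0 0 0 0 0 0"

```text
time_s: 4.73
tcp_pos: [0.5041, -0.1175, 0.1761]
ee_rot: [[0.962, -0.273, 0.014], [-0.273, -0.962, -0.001], [0.013, -0.002, -1.0]]
wrist_force: [-0.4, 0.3, 0.3]
gripper_width: 0.045
gripper_force: 0.0
```

The jaws closed to 0.045 on nothing, so I'll look.

Run:
```python
from h import *
p=capture('scene'); save(p,'s2.png',(220,100,520,320),2.6)
for n in('scene','top'):
    p=capture(n);W=cloud(p)
    for m in masks_of('slotted_carousel',p)[:2]:
        r=m['region']&(p['z_map']>0);P=W[r]; H=P[P[:,2]>.044]
        print(n,m['p'],m['xy'],len(P),np.round(P.min(0),3),np.round(P.max(0),3),cv2.minEnclosingCircle((H[:,:2]*1000).astype('f4')) if len(H) else 0)
print(sense())
```

```text
scene 0.97 [342.1, 231.2] 1467 [ 0.449 -0.171 -0.003] [ 0.566 -0.032  0.053] ((499.4817199707031, -120.00094604492188), 28.860877990722656)
top 0.71 [257.3, 180.8] 924 [ 0.473  0.036 -0.004] [0.573 0.091 0.033] 0
{'time_s': 4.9833, 'joints': array([ 4.95460480e+00,  1.32189499e+01, -1.85398354e+01, -2.57693817e-02,
       -5.84185247e+01,  6.91263188e+01]), 'joint_velocities': array([ 0.01858457,  0.52881581, -0.00459517,  0.06628215, -0.06094663,
        0.08642757]), 'effort': array([ 5.31352154e-03, -3.02434158e+01,  1.75017804e+01,  3.82946402e+00,
        8.75612721e-02,  6.83918279e-05]), 'tcp_pos': array([ 0.4987635 , -0.11703802,  0.16779845]), 'ee_rot': array([[ 9.61580531e-01, -2.74505324e-01, -3.11612208e-03],
       [-2.74506312e-01, -9.61585291e-01,  1.14448633e-04],
       [-3.02783391e-03,  7.45343602e-04, -9.99995138e-01]]), 'wrist_force': array([ 0.86163455, -0.31176349, -0.75396415]), 'moment': array([ 0.02027534, -0.04569916,  0.00935059]), 'gripper_force': 0.0, 'gripper_width': 0.005273727438554341}
```

View pics/s2.png

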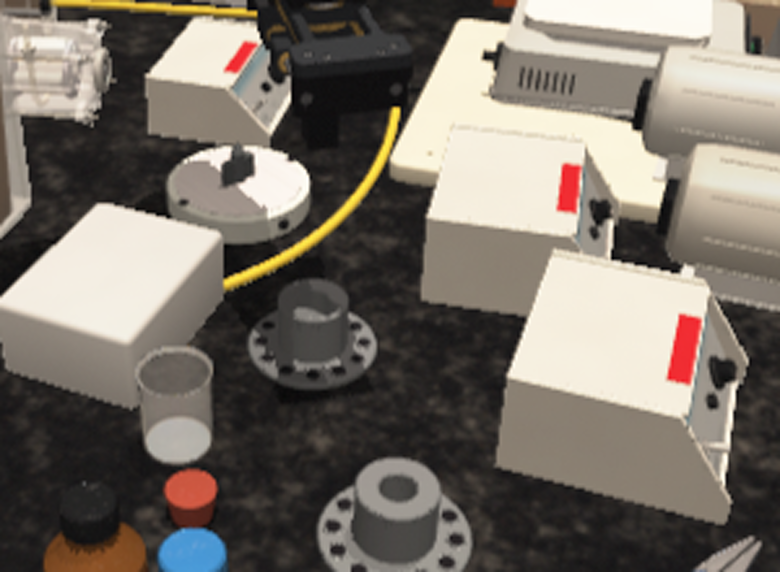

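The scene picture shows the gripper near (353,135), behind the carousel, not above it. The reported TCP doesn't match where the tool is, so I'll find the gripper in the depth maps.

Run:
```python
from h import *
s=sense(); 
for n in('scene','top'):
    p=capture(n);W=cloud(p); X=s['tcp_pos']; c=p['R']@X+p['t']; print(n,'tcp projects to',c[0]/c[2]*p['fx']+p['cx'],c[1]/c[2]*p['fy']+p['cy'], 'depth',c[2])
    if n=='top': save(p,'t2.png'); pt=p
    else:
        b=W[105:165,325:385].reshape(-1,3); dark=p['frame'][105:165,325:385].max(-1).ravel()<70
        print('gripper region pts',np.round(np.percentile(b[dark],[5,25,50,75,95],axis=0),3))
    k=(W[...,2]>.14)&(W[...,0]>.3)&(W[...,0]<.75)&(abs(W[...,1])<.3)&(p['z_map']>0)
    Q=W[k]
    for z in np.arange(.14,.5,.03):
        q=Q[(Q[:,2]>=z)&(Q[:,2]<z+.03)]
        if len(q)>5: print('%.2f'%z,len(q),np.round(q.min(0),3),np.round(q.max(0),3),np.round(np.median(q,0),3))
```

```text
scene tcp projects to 339.45657900917433 165.4542083022288 depth 0.9091204815394455
gripper region pts [[ 0.445 -0.213 -0.082]
 [ 0.472 -0.202  0.001]
 [ 0.497 -0.145  0.267]
 [ 0.683  0.155  0.291]
 [ 0.983  0.53   0.295]]
0.14 280 [0.3   0.126 0.14 ] [0.366 0.198 0.17 ] [0.331 0.159 0.156]
0.17 413 [ 0.3   -0.132  0.17 ] [0.508 0.196 0.2  ] [0.344 0.148 0.188]
0.20 363 [ 0.3   -0.132  0.2  ] [0.508 0.196 0.23 ] [0.336 0.155 0.213]
0.23 635 [ 0.3   -0.212  0.23 ] [0.512 0.253 0.26 ] [0.346 0.146 0.253]
0.26 1885 [ 0.3  -0.22  0.26] [0.543 0.264 0.29 ] [ 0.461 -0.122  0.276]
0.29 1345 [ 0.439 -0.219  0.29 ] [ 0.523 -0.02   0.32 ] [ 0.488 -0.141  0.295]
0.32 494 [ 0.461 -0.145  0.32 ] [ 0.532 -0.066  0.35 ] [ 0.492 -0.131  0.335]
0.35 725 [ 0.461 -0.159  0.35 ] [ 0.537 -0.064  0.38 ] [ 0.483 -0.145  0.362]
0.38 909 [ 0.459 -0.161  0.38 ] [ 0.534 -0.101  0.41 ] [ 0.481 -0.152  0.395]
0.41 980 [ 0.458 -0.163  0.41 ] [ 0.537 -0.097  0.44 ] [ 0.481 -0.152  0.425]
0.44 1186 [ 0.456 -0.165  0.44 ] [ 0.546 -0.009  0.47 ] [ 0.48  -0.153  0.455]
0.47 135 [ 0.457 -0.163  0.47 ] [ 0.522 -0.121  
[... 171 characters left out ...]
232 0.208]
0.23 250 [ 0.3   -0.186  0.23 ] [0.488 0.252 0.26 ] [0.327 0.225 0.248]
0.26 1204 [ 0.3   -0.198  0.26 ] [0.509 0.258 0.29 ] [ 0.458 -0.079  0.275]
0.29 1323 [ 0.437 -0.217  0.29 ] [ 0.514 -0.019  0.307] [ 0.483 -0.183  0.294]
0.32 77 [ 0.458 -0.125  0.34 ] [ 0.492 -0.063  0.35 ] [ 0.473 -0.08   0.348]
0.35 268 [ 0.459 -0.155  0.35 ] [ 0.494 -0.061  0.38 ] [ 0.474 -0.083  0.353]
0.38 239 [ 0.457 -0.154  0.38 ] [ 0.482 -0.081  0.41 ] [ 0.462 -0.115  0.395]
0.41 87 [ 0.456 -0.148  0.41 ] [ 0.473 -0.086  0.431] [ 0.46  -0.116  0.416]
0.44 416 [ 0.453 -0.162  0.44 ] [ 0.502 -0.086  0.47 ] [ 0.459 -0.126  0.45 ]
0.47 755 [ 0.438 -0.158  0.47 ] [0.529 0.094 0.5  ] [ 0.456 -0.077  0.491]
```

View pics/t2.png

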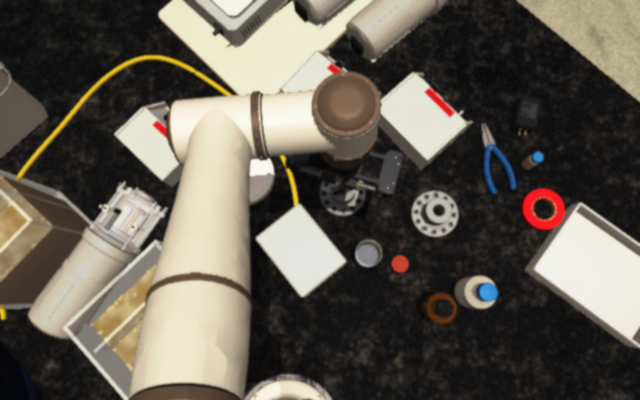

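The top picture shows the gripper over the carousel in xy. In the scene picture the fingertips look too high, so I'll measure their height.

Run:
```python
from h import *
for n in('scene','top'):
    p=capture(n);W=cloud(p); X=sense()['tcp_pos']
    k=(W[...,2]>.08)&(abs(W[...,0]-X[0])<.1)&(abs(W[...,1]-X[1])<.1)&(p['z_map']>0)
    Q=W[k]; print(n,np.round(np.sort(Q[:,2])[[0,5,20]],3))
    for z in np.arange(.09,.3,.015):
        q=Q[(Q[:,2]>=z)&(Q[:,2]<z+.015)]
        if len(q): print('%.3f'%z,len(q),np.round(q.min(0),3),np.round(q.max(0),3))
    k=cv2.dilate(k.astype('u1'),None)
print(sense()['tcp_pos'])
```

```text
scene [0.182 0.183 0.186]
0.180 80 [ 0.486 -0.132  0.182] [ 0.508 -0.106  0.195]
0.195 79 [ 0.486 -0.131  0.195] [ 0.508 -0.11   0.209]
0.240 64 [ 0.442 -0.212  0.251] [ 0.511 -0.032  0.255]
0.255 523 [ 0.441 -0.213  0.255] [ 0.512 -0.029  0.27 ]
0.270 620 [ 0.439 -0.217  0.27 ] [ 0.543 -0.019  0.285]
0.285 1148 [ 0.439 -0.217  0.285] [ 0.521 -0.02   0.3  ]
top [0.197 0.212 0.258]
0.195 4 [ 0.489 -0.114  0.197] [ 0.49  -0.11   0.209]
0.210 5 [ 0.488 -0.114  0.21 ] [ 0.49  -0.108  0.221]
0.240 1 [ 0.487 -0.032  0.255] [ 0.487 -0.032  0.255]
0.255 262 [ 0.438 -0.19   0.256] [ 0.492 -0.024  0.27 ]
0.270 412 [ 0.437 -0.195  0.27 ] [ 0.5   -0.019  0.285]
0.285 1413 [ 0.437 -0.217  0.285] [ 0.513 -0.019  0.3  ]
[ 0.49931478 -0.11709609  0.16815323]
```

Fingertips and body both sit about 33 mm higher than the reported z implies; xy agrees. So true z ≈ reported z + 0.033, and the grasp needs a reported z of about 0.013. I reopen, then descend.

>>> drive_tool --pt "100 0 0 -15 0 0 0" --pt "100 0 0 -15 0 0 0" --pt "100 0 0 -15 0 0 0" --pt "100 0 0 -15 0 0 0" --pt "100 0 0 0 0 0 0"

```text
time_s: 5.6
tcp_pos: [0.4972, -0.117, 0.1059]
ee_rot: [[0.961, -0.275, -0.008], [-0.275, -0.961, 0.0], [-0.007, 0.002, -1.0]]
wrist_force: [-1.2, 1.3, -0.7]
gripper_width: 0.296
gripper_force: 0.0
```

>>> drive_tool --pt "100 0 0 0 0 0 0" --pt "100 0 0 0 0 0 0" --pt "100 0 0 0 0 0 0" --pt "100 0 0 0 0 0 0" --pt "100 0 0 0 0 0 0"

```text
time_s: 6.02
tcp_pos: [0.5003, -0.1171, 0.11]
ee_rot: [[0.962, -0.274, 0.002], [-0.274, -0.962, 0.0], [0.002, -0.0, -1.0]]
wrist_force: [-0.3, -0.1, 0.6]
gripper_width: 0.682
gripper_force: 0.0
```

>>> drive_tool --pt "100 0 0 0 0 0 0" --pt "100 0 0 0 0 0 0" --pt "100 0 0 -20 0 0 0" --pt "100 0 0 -20 0 0 0" --pt "100 0 0 0 0 0 0"

```text
time_s: 6.43
tcp_pos: [0.497, -0.117, 0.0662]
ee_rot: [[0.961, -0.275, -0.007], [-0.275, -0.961, 0.0], [-0.007, 0.002, -1.0]]
wrist_force: [-0.2, -0.9, -0.1]
gripper_width: 0.98
gripper_force: 0.0
```

Run:
```python
from h import *
p=capture('scene');W=cloud(p); X=sense()['tcp_pos']
k=(W[...,2]>.06)&(abs(W[...,0]-X[0])<.11)&(abs(W[...,1]-X[1])<.11)&(p['z_map']>0)
k&=~((W[...,2]<.095)&((W[...,0]>.58)|(W[...,1]>-.04)&(W[...,0]<.5)))
Q=W[k]; print(X,sense()['gripper_width'])
for z in np.arange(.06,.22,.01):
    q=Q[(Q[:,2]>=z)&(Q[:,2]<z+.01)]
    if len(q): print('%.3f'%z,len(q),np.round(q.min(0),3),np.round(q.max(0),3))
```

```text
[ 0.49828539 -0.11715102  0.06786679] 0.9879923837796437
0.060 180 [ 0.388 -0.09   0.06 ] [ 0.451 -0.04   0.07 ]
0.070 109 [ 0.388 -0.089  0.07 ] [ 0.443 -0.04   0.073]
0.080 48 [ 0.472 -0.173  0.08 ] [ 0.494 -0.163  0.09 ]
0.090 47 [ 0.473 -0.172  0.09 ] [ 0.495 -0.164  0.1  ]
0.100 40 [ 0.472 -0.172  0.1  ] [ 0.494 -0.164  0.11 ]
0.110 52 [ 0.472 -0.176  0.11 ] [ 0.494 -0.162  0.12 ]
0.120 59 [ 0.471 -0.177  0.121] [ 0.521 -0.06   0.13 ]
0.130 28 [ 0.485 -0.177  0.13 ] [ 0.521 -0.059  0.139]
0.140 4 [ 0.448 -0.209  0.15 ] [ 0.503 -0.191  0.15 ]
0.150 198 [ 0.44  -0.213  0.15 ] [ 0.51  -0.028  0.16 ]
0.160 343 [ 0.438 -0.214  0.16 ] [ 0.511 -0.028  0.17 ]
0.170 274 [ 0.437 -0.219  0.17 ] [ 0.51  -0.027  0.18 ]
0.180 342 [ 0.438 -0.219  0.18 ] [ 0.512 -0.029  0.19 ]
0.190 835 [ 0.438 -0.219  0.19 ] [ 0.519 -0.018  0.2  ]
0.200 188 [ 0.471 -0.143  0.2  ] [ 0.517 -0.068  0.21 ]
0.210 134 [ 0.473 -0.144  0.21 ] [ 0.521 -0.081  0.22 ]
```

Confirmed: the offset is about +31 mm. Descend 53 mm and grip.

>>> drive_tool --pt "100 0 0 -25 0 0 0" --pt "100 0 0 -20 0 0 0" --pt "100 0 0 -9 0 0 0" --pt "0 0 0 0 0 0 0" --pt "0 0 0 0 0 0 0"

```text
time_s: 6.9
tcp_pos: [0.5006, -0.1171, 0.016]
ee_rot: [[0.962, -0.274, 0.001], [-0.274, -0.962, -0.0], [0.001, 0.0, -1.0]]
wrist_force: [-0.3, -0.0, 0.2]
gripper_width: 0.919
gripper_force: 0.0
```

>>> drive_tool --pt "0 0 0 0 0 0 0" --pt "0 0 0 0 0 0 0" --pt "0 0 0 0 0 0 0" --pt "0 0 0 0 0 0 0"

```text
time_s: 7.23
tcp_pos: [0.5003, -0.1171, 0.0161]
ee_rot: [[0.962, -0.274, 0.002], [-0.274, -0.962, -0.0], [0.002, -0.0, -1.0]]
wrist_force: [0.3, 0.1, 3.9]
gripper_width: 0.638
gripper_force: 30.3
```

Gripped (opening 55.5 mm, 30 N). Lift, then carry while turning.

>>> drive_tool --pt "0 0 0 20 0 0 0" --pt "0 0 0 30 0 0 0" --pt "0 0 0 30 0 0 0" --pt "0 0 0 30 0 0 0" --pt "0 0 0 0 0 0 0"

```text
time_s: 7.65
tcp_pos: [0.504, -0.1173, 0.1315]
ee_rot: [[0.962, -0.273, 0.013], [-0.273, -0.962, -0.001], [0.013, -0.003, -1.0]]
wrist_force: [0.1, -0.3, -1.2]
gripper_width: 0.632
gripper_force: 30.0
```

>>> drive_tool --pt "0 3 18 0 0 0 0.12" --pt "0 3 18 0 0 0 0.12" --pt "0 3 18 0 0 0 0.12" --pt "0 3 18 0 0 0 0.12" --pt "0 3 18 0 0 0 0.12"

```text
time_s: 8.07
tcp_pos: [0.5142, -0.0263, 0.1247]
ee_rot: [[0.947, 0.322, -0.001], [0.322, -0.947, 0.0], [-0.001, -0.001, -1.0]]
wrist_force: [1.0, 0.4, -1.6]
gripper_width: 0.636
gripper_force: 30.0
```

>>> drive_tool --pt "0 3 18 0 0 0 0.12" --pt "0 3 18 0 0 0 0.12" --pt "0 3 18 0 0 0 0.12" --pt "0 3 18 0 0 0 0.12" --pt "0 3 18 0 0 0 0.12"

```text
time_s: 8.48
tcp_pos: [0.5292, 0.0637, 0.1246]
ee_rot: [[0.6, 0.8, -0.001], [0.8, -0.6, -0.0], [-0.001, -0.001, -1.0]]
wrist_force: [0.8, -0.6, -2.8]
gripper_width: 0.632
gripper_force: 30.0
```

Run:
```python
import m; from h import *
m.p=dict(m.p); m.p['frame']=cv2.imread('pics/top1.png')[...,::-1].copy()
for c,z,r in [((.4989,-.1175),.05,25),((.5389,.1034),.06,22)]:
    g=m.rect(*c,z).astype('f4').mean(-1); v,u=np.mgrid[:320,:320]; X=(u-159.5)*.5;Y=-(v-159.5)*.5
    for th in (70,90,110):
        k=(np.hypot(X,Y)<r)&(g<th); 
        n,l,st,ct=cv2.connectedComponentsWithStats(k.astype('u1')); 
        i=l[160,160] or 1+np.argmax(st[1:,4]); k=l==i
        q=np.stack([X[k],Y[k]]);w,V=np.linalg.eigh(np.cov(q)); print(th,k.sum(),q.mean(1).round(1),np.degrees(np.arctan2(V[1,1],V[0,1])).round(1)%180,np.sqrt(w).round(1))
a=m.rect(.4989,-.1175,.05); cv2.imwrite('pics/z.png',cv2.resize(a[60:260,60:260],None,fx=3,fy=3))
```

```text
70 2603 [0.  0.1] 107.6 [ 4.6 11.5]
90 3011 [0.1 0.1] 107.2 [ 5.1 12. ]
110 3402 [0.1 0.1] 107.2 [ 5.6 12.4]
70 285 [-4.3 -3.8] 26.0 [1.8 3.9]
90 681 [-5.2 -3.6] 16.69999999999999 [2.1 7.1]
110 914 [-4.9 -3.5] 15.900000000000006 [2.4 7.9]
```

View pics/z.png

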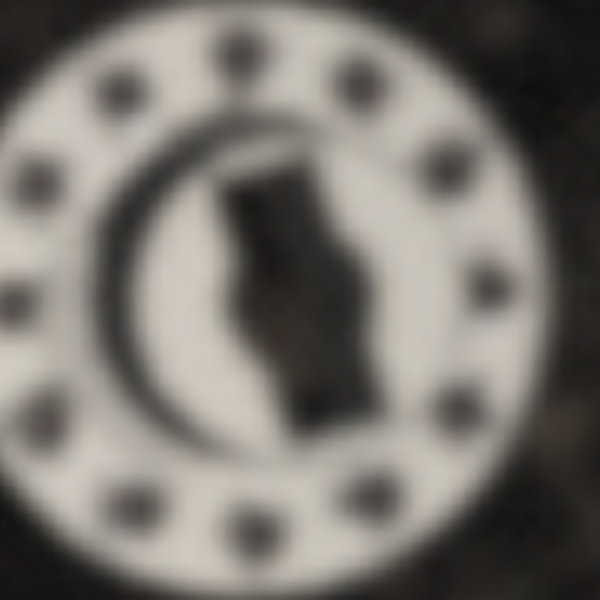

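Slot axis was 107.3° and the blade is at 11.3°, so about 15° (0.265 rad) of turn is left. The remaining shift is (+9.7, +39.7) mm.

>>> drive_tool --pt "0 5 20 0 0 0 0.12" --pt "0 4.7 19.7 0 0 0 0.12" --pt "0 0 0 0 0 0 0.025" --pt "0 0 0 0 0 0 0" --pt "0 0 0 0 0 0 0"

```text
time_s: 8.95
tcp_pos: [0.5388, 0.1024, 0.1246]
ee_rot: [[0.375, 0.927, -0.002], [0.927, -0.375, -0.0], [-0.001, -0.001, -1.0]]
wrist_force: [-1.0, -0.6, -2.4]
gripper_width: 0.635
gripper_force: 30.0
```

Run:
```python
from h import *
s=sense(); print(s['tcp_pos'],s['ee_rot'][:,0],s['wrist_force'],np.degrees(np.arctan2(s['ee_rot'][1,0],s['ee_rot'][0,0])))
p=capture('scene'); save(p,'s3.png',(240,90,390,210),4);W=cloud(p)
m=masks_of('slotted_carousel',p)
for q in m[:2]:
    P=W[q['region']&(p['z_map']>0)]; P=P[P[:,2]>.07]; print(q['p'],q['xy'],np.round(np.percentile(P,[1,50,99],axis=0),3))
k=(W[...,2]>.095)&(W[...,2]<.125)&(np.hypot(W[...,0]-.539,W[...,1]-.103)<.07)&(p['z_map']>0)
P=W[k]; D=P[np.hypot(P[:,0]-.539,P[:,1]-.103)>.035]; (c,r)=cv2.minEnclosingCircle((D[:,:2]*1000).astype('f4')); print(len(D),c,r)
f=np.linalg.lstsq(np.c_[2*D[:,:2],np.ones(len(D))],(D[:,:2]**2).sum(1),rcond=None)[0]; print(f[:2],np.percentile(D[:,2],[2,50,98]))
```

```text
[0.53882703 0.10244369 0.12461419] [ 0.37547838  0.92683063 -0.00098219] [-0.98401989 -0.5922838  -2.42166402] 67.94610602522691
0.93 [310.6, 138.2] [[0.491 0.051 0.113]
 [0.53  0.082 0.127]
 [0.585 0.139 0.159]]Traceback (most recent call last):
  File "<stdin>", line 6, in <module>
    return _quantile_unchecked(
        a, q, axis, out, overwrite_input, method, keepdims, weights)
    return _ureduce(a,
                    func=_quantile_ureduce_func,
    ...<5 lines>...
                    overwrite_input=overwrite_input,
                    method=method)
    r = func(a, **kwargs)
    result = _quantile(arr,
                       quantiles=q,
    ...<2 lines>...
                       out=out,
                       weights=wgt)
    slices_having_nans = np.isnan(arr[-1, ...])
                                  ~~~^^^^^^^^^
IndexError: index -1 is out of bounds for axis 0 with size 0
```

View pics/s3.png

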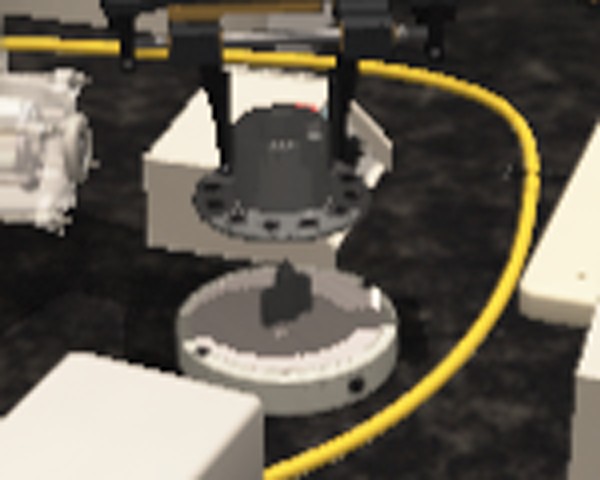

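The carousel is held level above the spindle, at (280,180) in the crop with the post tip at (285,262), and the angle is right. Lower it.

>>> drive_tool --pt "0 0 1 -20 0 0 0" --pt "0 0 0 -20 0 0 0" --pt "0 0 0 -9 0 0 0" --pt "0 0 0 -8 0 0 0" --pt "0 0 0 0 0 0 0"

```text
time_s: 9.47
tcp_pos: [0.5386, 0.1028, 0.0668]
ee_rot: [[0.375, 0.927, -0.003], [0.927, -0.375, -0.001], [-0.002, -0.002, -1.0]]
wrist_force: [0.6, 0.7, -3.2]
gripper_width: 0.63
gripper_force: 30.0
```

>>> drive_tool --pt "0 0 0 -6 0 0 0" --pt "0 0 0 -6 0 0 0" --pt "0 0 0 -5 0 0 0" --pt "0 0 0 0 0 0 0"

```text
time_s: 9.8
tcp_pos: [0.5389, 0.1034, 0.0504]
ee_rot: [[0.375, 0.927, -0.001], [0.927, -0.375, -0.001], [-0.001, -0.001, -1.0]]
wrist_force: [-0.3, -0.0, -1.7]
gripper_width: 0.634
gripper_force: 30.0
```

No contact force, so the underside is below the blade top. Lower to the plate and release.

>>> drive_tool --pt "0 0 0 -3 0 0 0" --pt "0 0 0 -2 0 0 0" --pt "0 0 0 0 0 0 0" --pt "100 0 0 0 0 0 0" --pt "100 0 0 0 0 0 0"

```text
time_s: 10.22
tcp_pos: [0.5401, 0.1038, 0.0468]
ee_rot: [[0.374, 0.927, 0.001], [0.927, -0.374, 0.0], [0.001, 0.001, -1.0]]
wrist_force: [-0.1, -0.3, 0.6]
gripper_width: 0.714
gripper_force: 0.0
```

>>> drive_tool --pt "100 0 0 0 0 0 0" --pt "100 0 0 0 0 0 0" --pt "100 0 0 0 0 0 0" --pt "100 0 0 0 0 0 0" --pt "100 0 0 0 0 0 0"

```text
time_s: 10.63
tcp_pos: [0.5396, 0.1037, 0.0464]
ee_rot: [[0.374, 0.927, 0.0], [0.927, -0.374, 0.0], [0.0, 0.0, -1.0]]
wrist_force: [0.0, 0.5, -0.1]
gripper_width: 0.987
gripper_force: 0.0
```

>>> drive_tool --pt "100 0 0 15 0 0 0" --pt "100 0 0 35 0 0 0" --pt "100 0 0 40 0 0 0" --pt "100 0 0 40 0 0 0" --pt "100 0 0 40 0 0 0"

```text
time_s: 11.05
tcp_pos: [0.5391, 0.1034, 0.2182]
ee_rot: [[0.374, 0.927, -0.0], [0.927, -0.374, -0.0], [-0.0, -0.0, -1.0]]
wrist_force: [0.8, 1.0, -0.7]
gripper_width: 0.999
gripper_force: 0.0
```

Run:
```python
from h import *
p=capture('scene'); save(p,'s4.png',(240,90,390,210),4);W=cloud(p)
P=W[(np.hypot(W[...,0]-.539,W[...,1]-.103)<.075)&(p['z_map']>0)&(W[...,2]<.12)]
r=np.hypot(P[:,0]-.539,P[:,1]-.103)
for a,b in [(0,.027),(.032,.05),(.055,.066)]:
    q=P[(r>a)&(r<b)]; print(a,len(q),np.round(np.percentile(q[:,2],[2,25,50,75,98]),4))
H=P[P[:,2]>.072]; print(np.round(H.min(0),3),np.round(H.max(0),3)); print(sense()['tcp_pos'])
```

```text
0 306 [0.0333 0.0622 0.0726 0.0774 0.0794]
0.032 319 [0.0309 0.0335 0.0343 0.0352 0.0371]
0.055 447 [-0.0004  0.0223  0.0264  0.0279  0.0302]
[0.512 0.072 0.072] [0.565 0.132 0.08 ]
[0.54420491 0.10446815 0.22781204]
```

View pics/s4.png

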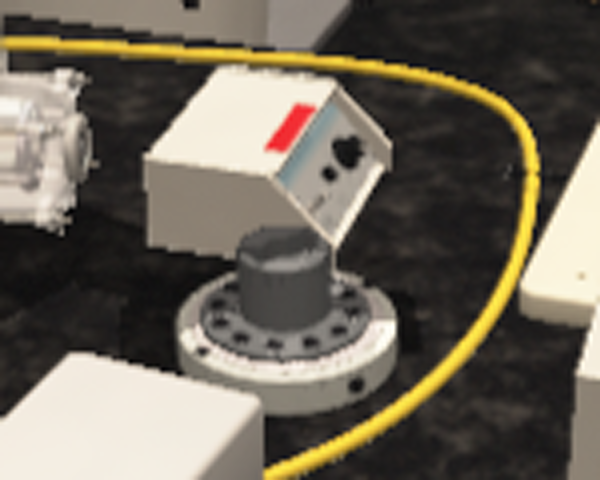

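The carousel sits flat on the plate at (285,310) in the crop. Its disc top is at 34.3 mm and its hub top at about 78 mm, as a seated carousel should be, and the gripper is clear.

```bash
python3 -c "from station import *; print(finish_job())"
```

```text
the job is handed in; nothing more can be done
None
```

The slotted carousel is seated flat on the turntable over the blade and released, the plain one was never touched, and the job was handed in at about 11 s; the hand-in returned no verdict.

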